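# Change the foil cartridge in a push-push bay

## Task

The gold cartridge in the foil unit is used up: press it down until the bay's push-push carrier lets go and raises it, lift it out and stand it upright in the steel tray. Then set the red cartridge into the bay and press it down until it locks in place, about level with the deck, and let go. Press gently, never pushing the carrier down with more than 14 N, and leave the blue cartridge and everything else on the bench where it is.

Things in the scene. Friction and masses are not known exactly. Their poses are not given: they have to be found in the camera images.
- foil_unit: White bench foil unit, fixed. Origin: on the table under the middle of its cartridge bay; z up. Low front part: x -55 to +55 mm, y -75 to +75 mm, flat grey deck 85 mm above the table; behind it (x +55 to +145 mm, same width) a block 102 mm high.
- bay_mouth (a point): Centre of the bay's mouth, at deck level; axes as the foil unit. The bay is an upright well, 45 mm (x) by 73 mm (y), with a 2.5 mm chamfer round the mouth. Its floor is a spring-loaded orange carrier, on which cartridges stand loose. Closed fingers may follow a cartridge into the well when pressing (up to 15 mm below the deck).
- carrier (a joint): How far the carrier is pressed down, m. 0 = released: a cartridge on it stands 14 mm proud of the deck. About 0.012 = locked: its top is 2 mm proud, too little to grip. Push-push latch, damped spring (2 to 4 N of push): every full press past the click point, then letting go, swaps the state; a shorter press changes nothing. It rises in about 0.2 s.
- carrier_plate: Orange plate of the carrier, 40 by 66 mm; origin: centre of its upper face (36 mm below the deck when released). The click point differs from unit to unit, 5 to 12 mm below the locked place, and is the same for locking and releasing. Some 0.5 mm past it a stiff rubber stop begins (about 5 N per mm), so a push of 6 to 10 N always passes the click.
- spent: Used cartridge with gold top and bands, black edges: block 42 mm (x) by 70 mm (y) by 50 mm high, about 100 g, loose. Origin: centre of its underside, z up. Starts in the bay, locked down, with its axes along the foil unit's.
- red: Fresh cartridge with red top and bands, otherwise the same block (42 by 70 by 50 mm, origin centre of underside), standing on the table. It fits the bay either way round, 42 mm side along the unit's x.
- blue: Cartridge with blue top and bands, same block, standing on the table: not to be used or moved (25 mm at most).
- tray: Shallow open steel tray, fixed, outer 120 mm (x) by 150 mm (y) by 30 mm high, walls and floor 4 to 5 mm thick. Origin: centre of its underside. The used cartridge goes here, upright, any heading.
- glue_jar: White jar, 66 mm across, 95 mm high; origin under its centre. Leave it alone.
- stamp: Dark wooden hand stamp, 34 mm across, 100 mm high; origin under its centre. Leave it alone.
- foil_roll: Brass-coloured foil roll standing on end, 56 mm across, 60 mm high; origin under its centre. Leave it alone.
- weight: Brass weight, 48 mm across, 45 mm high; origin under its centre. Leave it alone.
Mind the look-alikes: they are no part of the job. Leave any green look-alike of the spent alone.

How it is judged:
By the outcome, as a careful person would: the job done as asked, in the order asked, and still so for the second after the job is handed in, with the robot touching nothing.
It also fails if it takes over 72 s, if anything falls off the work surface, if the arm or the gripper's body presses on something with over 40 N, if the wrist force passes 120 N, or if a joint passes its speed limit or range.

## Robot

A 6-joint arm with a two-finger parallel gripper is mounted at the origin on the work surface. World frame = base frame: x ahead of the robot, y to its left, z up, the work surface at z = 0. Lengths are in mm, angles in rad, forces in N, time in s.
With the tool pointing down it reaches from about 350 to 925 mm from the base axis. Payload 6.4 kg.
Tool frame: the origin (TCP) lies between the finger pads; the fingertips stand 11 mm ahead of it and the grasp point (between the pads) lies 8 mm behind it; z points along the fingers, y is the line along which they close (so a half turn about z gives the same grasp; the last joint's range is limited). The gripper opens to 85 mm and grips with 20 to 120 N. Pads are 22 mm wide; open, the fingers measure 114 mm over their backs; the gripper's body (76 mm by 85 mm) begins 54 mm behind the grasp point. The pads swing forward as they close: fully open they stand 13 mm farther back than shut.
Start: joints at [0.935, 0.245, 1.558, -0, 1.339, -0.174], TCP at [289.613, 581.926, 242.29] pointing down, gripper open.
Joint ranges: [-3.13, 3.13], [-1.02, 2.26], [0.13, 2.54], [-0.95, 4.09], [0.21, 2.88], [-2.74, 2.74]. Speed limits (rad/s): [2.57, 2.57, 3.14, 3.14, 3.14, 3.14].

## Interface

Orientations are given as a unit quaternion [x, y, z, w].
In Python, from cell import * gives the robot as it stands.
- The arm moves only by the tool servo_tool, never from a script. Its argument "targets" is a list of rows, each a list of 3 entries, a list of its own where there are three numbers: the closure, from 0 (fully open) to 1 (shut), then the shift along the tool's x, y, z in cm, then the turn, a rotation vector about the tool's x, y, z in rad. A call has 1 to 12 rows; each row shifts and turns the commanded pose from where the row before left it, along the tool's axes as they then stand; what a row does not reach is not made up. A row lasts 1/12 s, in which the tool goes at most 41.7 mm and 7.16 degrees, less where a joint would pass 70% of its speed; a pose out of reach is approached as far as the arm can. A call with a gripper value outside its range is refused whole. The fingers move at their own pace and stop on an object; the grip force is fixed at half the most. Time passes only in rows, so rows that do not move let the fingers close. It gives the time, the measured TCP pose, the force, the opening and the grip force at its end, in the units of the state.
- state(): the state, without advancing time (a new reading comes with each control period).
- read_camera(name): name is "scene" or "side" or "wrist"; returns a dict with "pixels" (480x640x3 uint8, red, green, blue), "mtx" (3x3 intrinsics, pixels), "rvec" (rotation vector, rad) and "tvec" (3), from world to camera coordinates, as OpenCV has them; the wrist camera has in their place "tool_from_camera" (4x4, takes a point from camera to tool coordinates, whose origin is the TCP and whose axes are the flange's). Camera axes: x right, y down, z forward; pixel columns grow to the right and rows downward; lengths in mm; the calibration is good to about 2 mm. The wrist camera is an equidistant fisheye: a pixel r from the principal point sees the ray r / f radians off the axis. A picture is of the moment at which its call begins: read the wrist's pose just before it. There is no depth.
- job_done(): hands the job in; it is judged then, once.
The state is a dict: "clock": time; "joint_pos": joint angles; "dq": joint speeds; "joint_efforts": joint torques, N m; "tool_pos": TCP position; "ee_rot": TCP orientation; "force": force on the tool from outside, world axes, zero at the start; "moment": the same for the moment, N m; "gripper_width": opening from 0.0 (shut) to 1.0 (fully open); "grip_force": force on a finger pad.
Only numpy, scipy, OpenCV 4.12 (cv2) and the standard library are available. Lean on these libraries where they do the work, as an engineer would, in place of code of your own. Each camera call takes 0.05 s, during which the arm holds its last target. There are 200 camera calls.

## Working session

There is one attempt and no reset: what is moved stays moved. The work goes in short steps, Python scripts to look and compute and a tool call to move; the robot and the scene stay as the last step left them, time stands still between calls to the robot, and variables do not carry over. Pictures are saved under pics/ and viewed, at most 10 in all, crops included, and the job is handed in when it is done.

Besides the shell and the picture viewer there is one more tool, called after ">>>" as name(argument=value, ...), one argument or row to a line, values as JSON. servo_tool: Moves the arm, as the interface text tells. Its arguments: {"type":"object","properties":{"targets":{"type":"array","items":{"type":"array"}}},"required":["targets"]}

```bash
mkdir -p pics; ls
python3 - <<'E'
from cell import *
import cv2,numpy as np
s=state();print(s)
for n in("scene","side"):
    c=read_camera(n);cv2.imwrite(f"pics/{n}0.png",c["pixels"][:,:,::-1]);print(n,c["mtx"],c["rvec"],c["tvec"])
c=read_camera("wrist");cv2.imwrite("pics/wrist0.png",c["pixels"][:,:,::-1]);print(c["mtx"],c["tool_from_camera"])
E
```

```text
pics
{'clock': 0.0, 'joint_pos': array([ 9.34907387e-01,  2.45829355e-01,  1.55902769e+00, -2.52198374e-05,
        1.33870271e+00, -1.74078920e-01]), 'dq': array([ 0.0010035 , -0.00043576, -0.00107132,  0.00048434, -0.00195843,
       -0.00091397]), 'joint_efforts': array([-1.76014444e-03, -4.29502344e+01, -3.26128757e+01, -1.76226458e-04,
        5.26876785e-03, -5.34171875e-06]), 'tool_pos': array([289.27957368, 581.47214039, 241.1631804 ]), 'ee_rot': array([ 2.28855662e-01,  9.73459870e-01, -9.08822281e-04, -3.76245644e-04]), 'force': array([ 0.18324634, -0.5593427 , -0.37969274]), 'moment': array([0.06227126, 0.03327264, 0.07352197]), 'grip_force': 0.0, 'gripper_width': 0.9995382260149566}
scene [[571.27481536   0.         328.19043112]
 [  0.         571.27481536 238.80530137]
 [  0.           0.           1.        ]] [ 2.15702069  1.18229377 -0.47161462] [-333.26921188 -267.92985294 1489.40954796]
side [[450.9302557    0.         316.23324426]
 [  0.         450.9302557  236.15873987]
 [  0.           0.           1.        ]] [ 2.16838926 -0.11493808  0.08190434] [-547.78151722  118.00977313  780.52299288]
[[371.64829954   0.         315.71424328]
 [  0.         371.64829954 236.81323487]
 [  0.           0.           1.        ]] [[-3.60628571e-04 -9.59083454e-01 -2.83123291e-01  7.25946441e+01]
 [ 9.99999876e-01 -4.43048537e-04  2.27081262e-04 -1.22843420e-01]
 [-3.43227241e-04 -2.83123175e-01  9.59083495e-01 -1.32190117e+02]
 [ 0.00000000e+00  0.00000000e+00  0.00000000e+00  1.00000000e+00]]
```

View pics/scene0.png

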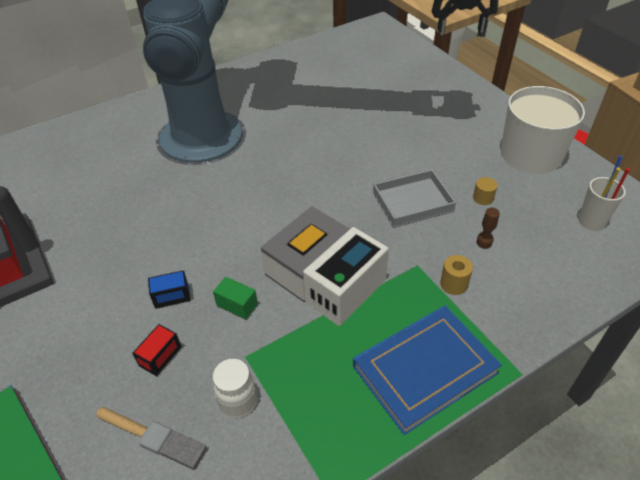

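View pics/side0.png

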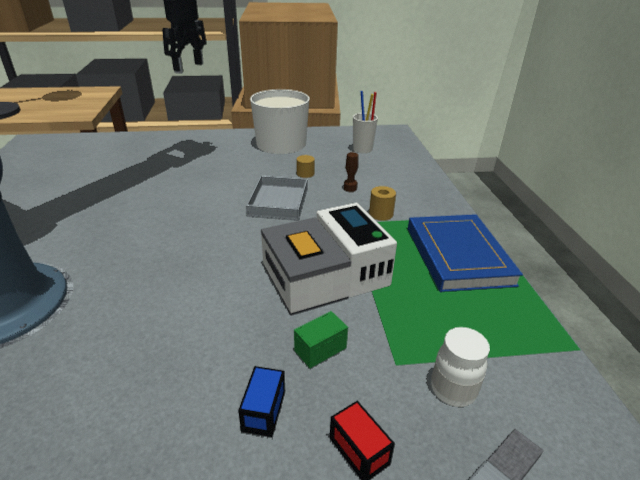

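The scene view shows gold in the bay at (307,238), red at (155,345), blue at (168,288), the green look-alike at (236,298) and the tray around (414,198). The side view shows gold at (304,244), red at (362,435) and the tray at (278,197).

```bash
cat > h.py <<'E'
import cv2,numpy as np
from cell import *
from scipy.spatial.transform import Rotation as R
def plane(c,px,z):
    px=np.atleast_2d(px).astype(float); M=R.from_rotvec(np.ravel(c["rvec"])).as_matrix()
    d=np.c_[px,np.ones(len(px))]@np.linalg.inv(c["mtx"]).T@M; o=-M.T@np.ravel(c["tvec"])
    return (o+d*((z-o[2])/d[:,2])[:,None])[:,:2]
def wplane(c,px,z,s):
    K=c["mtx"];px=np.atleast_2d(px).astype(float); u=(px-K[:2,2])/K[0,0]; r=np.linalg.norm(u,axis=1)
    d=np.c_[u*(np.sin(r)/np.maximum(r,1e-9))[:,None],np.cos(r)]
    T=c["tool_from_camera"];Q=R.from_quat(s["ee_rot"]).as_matrix()
    o=Q@T[:3,3]+s["tool_pos"]; d=d@T[:3,:3].T@Q.T
    return (o+d*((z-o[2])/d[:,2])[:,None])[:,:2]
def mask(img,col):
    h=cv2.cvtColor(img,cv2.COLOR_RGB2HSV);H,S,V=cv2.split(h)
    m={"gold":(abs(H.astype(int)-20)<8)&(S>170)&(V>120),"red":((H<6)|(H>174))&(S>170)&(V>150),"blue":(abs(H.astype(int)-112)<10)&(S>170)&(V>120)}[col].astype(np.uint8)
    return m
def blob(img,col,near,rad=60):
    m=mask(img,col);n,l,st,ce=cv2.connectedComponentsWithStats(m)
    k=[i for i in range(1,n) if np.hypot(*(ce[i]-near))<rad]
    if not k: return None
    i=max(k,key=lambda i:st[i,4]); return (l==i).astype(np.uint8)
def rect(pts):
    r=cv2.minAreaRect(pts.astype(np.float32)); return np.round(cv2.boxPoints(r),1).tolist(),np.round(r[0],1),np.round(r[1],1),round(r[2],1)
def rectof(m,f):
    ct=max(cv2.findContours(m,0,cv2.CHAIN_APPROX_NONE)[0],key=cv2.contourArea)[:,0]
    return rect(f(ct))
def axes(s,v):
    "world displacement -> tool axes, cm"
    return np.round(R.from_quat(s["ee_rot"]).inv().apply(v)/10,2)
E
python3 - <<'E'
from h import *
N={"scene":dict(gold=(307,238),red=(157,340),blue=(168,280)),"side":dict(gold=(304,244),red=(362,428),blue=(265,388))}
for n in N:
    c=read_camera(n)
    for k,p in N[n].items():
        m=blob(c["pixels"],k,p); print(n,k,m.sum(),*rectof(m,lambda q:plane(c,q,87 if k=="gold" else 50)))
    if n=="scene":
        print("tray",plane(c,[(374,183),(434,172),(455,205),(392,224)],30))
        print("deck",plane(c,[(262,247),(309,208),(353,229),(306,268)],85))
    else:
        print("tray",plane(c,[(256,177),(308,178),(304,218),(247,209)],30))
        print("deck",plane(c,[(262,229),(318,218),(350,265),(287,276)],85))
E
```

```text
scene gold 452 [[502.20001220703125, 36.900001525878906], [521.0, -24.399999618530273], [556.0999755859375, -13.699999809265137], [537.2999877929688, 47.70000076293945]] [529.2  11.6] [36.7 64.2] 17.0
scene red 607 [[537.9000244140625, -308.5], [567.5999755859375, -364.5], [598.4000244140625, -348.1000061035156], [568.7000122070312, -292.20001220703125]] [ 568.2 -328.3] [34.8 63.3] 28.0
scene blue 478 [[424.29998779296875, -284.6000061035156], [458.29998779296875, -294.6000061035156], [476.29998779296875, -233.60000610351562], [442.29998779296875, -223.60000610351562]] [ 450.3 -259.1] [63.6 35.5] 73.5
tray [[420.89083014 253.49270707]
 [466.22178311 393.33430706]
 [577.30823956 361.70355735]
 [548.48792625 210.21958051]]
deck [[501.1771807  -73.79284047]
 [458.41819136  58.73579712]
 [557.54412369 101.87946157]
 [593.1291186  -28.7656985 ]]
side gold 433 [[502.5, 39.0], [521.7000122070312, -23.200000762939453], [556.0999755859375, -12.600000381469727], [536.9000244140625, 49.599998474121094]] [529.3  13.2] [36.  65.1] 17.2
side red 1436 [[537.2000122070312, -308.1000061035156], [567.0999755859375, -364.5], [598.2999877929688, -347.8999938964844], [568.5, -291.6000061035156]] [ 567.8 -328. ] [35.4 63.8] 27.9
side blue 1149 [[423.5, -284.29998779296875], [457.79998779296875, -294.5], [476.1000061035156, -233.3000030517578], [441.79998779296875, -223.0]] [ 449.8 -258.8] [64.  35.8] 73.3
tray [[443.85373349 388.22923704]
 [572.83114962 371.90129672]
 [545.66047913 185.38457299]
 [423.40024834 234.03537474]]
deck [[456.77551252  66.73054562]
 [564.47691559  95.51920918]
 [600.24046103 -55.21930444]
 [494.48820882 -73.89879163]]
```

>>> servo_tool(
  targets=[
    [1,[-1.5,0.1,0.2],[0,0,0]],
    [1,[0,0,0],[0,0,0.116]],
    [1,[0,0,0],[0,0,0.116]],
    [1,[0,0,0],[0,0,0.116]],
    [1,[0,0,0],[0,0,0.116]],
    [1,[0,0,0],[0,0,0.116]],
    [1,[0,0,0],[0,0,0.115]],
    [1,[0,0,0],[0,0,0.115]],
    [1,[-3.8,0.3,0.5],[0,0,0]],
    [1,[-3.8,0.3,0.5],[0,0,0]],
    [1,[-3.8,0.3,0.5],[0,0,0]],
    [1,[-3.8,0.3,0.5],[0,0,0]],
  ],
)

```text
clock: 1.25
tool_pos: [360.6, 432.4, 219.9]
ee_rot: [0.594, 0.805, -0.0, 0.0]
force: [0.2, 0.4, 0.2]
gripper_width: -0.006
grip_force: 0.0
```

>>> servo_tool(
  targets=[
    [1,[-3.8,0.4,0.5],[0,0,0]],
    [1,[-3.8,0.4,0.5],[0,0,0]],
    [1,[-3.8,0.4,0.5],[0,0,0]],
    [1,[-3.8,0.4,0.5],[0,0,0]],
    [1,[-3.8,0.4,0.5],[0,0,0]],
    [1,[-3.8,0.4,0.5],[0,0,0]],
    [1,[-3.8,0.4,0.5],[0,0,0]],
    [1,[-3.8,0.4,0.5],[0,0,0]],
    [1,[-3.8,0.4,0.5],[0,0,0]],
    [1,[-2.0,0.4,0.5],[0,0,0]],
    [1,[0,0,0],[0,0,0]],
  ],
)

```text
clock: 2.17
tool_pos: [505.9, 96.1, 169.6]
ee_rot: [0.596, 0.803, -0.001, 0.0]
force: [-0.3, 1.4, 0.3]
gripper_width: 0.001
grip_force: 0.0
```

Run:
```python
from h import *
s=state();c=read_camera("wrist");cv2.imwrite("pics/w1.png",c["pixels"][:,:,::-1])
q=s["ee_rot"];print(s["clock"],s["tool_pos"],q,s["force"],s["joint_pos"],s["gripper_width"])
Q=R.from_quat(q).as_matrix();print("ydir",np.degrees(np.arctan2(Q[1,1],Q[0,1])))
print("to bay",axes(s,np.array([529.2,12.4,s["tool_pos"][2]])-s["tool_pos"]))
m=mask(c["pixels"],"gold");n,l,st,ce=cv2.connectedComponentsWithStats(m)
for i in range(1,n):
    if st[i,4]>150: print(st[i],ce[i],*rectof((l==i).astype(np.uint8),lambda p:wplane(c,p,87,s)))
```

```text
2.1667 [505.8740855   96.09865229 169.55594443] [ 5.96104398e-01  8.02906722e-01 -5.75525629e-04  1.09648067e-04] [-0.3281766   1.4055555   0.28498787] [-3.22087881e-02  8.13431332e-03  1.95876152e+00 -1.16042453e-03
  1.17517289e+00 -3.25276503e-01] 0.0010708072624903311
ydir 16.817161371705268
to bay [-8.69 -0.19  0.01]
[ 596  131   42   65 1704] [616.35739437 163.02230047] [[667.7000122070312, 234.39999389648438], [688.7000122070312, 191.3000030517578], [732.2000122070312, 212.39999389648438], [711.2999877929688, 255.60000610351562]] [700.  223.4] [48.4 48. ] 25.9
[583 267  57  52 161] [608.01242236 284.02484472] [[708.2000122070312, 128.3000030517578], [731.2999877929688, 101.0], [784.0, 145.6999969482422], [760.9000244140625, 173.0]] [746.1 137. ] [69.1 35.7] 40.3
[309 379  15  25 221] [316.61538462 392.37104072] [[528.7999877929688, 0.8999999761581421], [535.7000122070312, -22.0], [545.7999877929688, -18.899999618530273], [538.9000244140625, 3.9000000953674316]] [537.3  -9. ] [10.5 23.9] 16.9
```

View pics/w1.png

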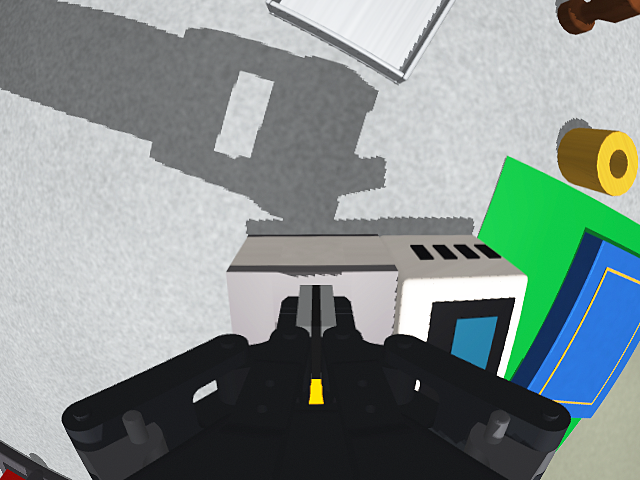

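The wrist view shows the closed fingers hiding the bay, with gold just visible at (316,392). The estimates from the two fixed cameras agree to about 1 mm, so I'll use them.

>>> servo_tool(
  targets=[
    [1,[-3.5,-0.1,0],[0,0,0]],
    [1,[-3.5,-0.1,0],[0,0,0]],
    [1,[-1.7,0,2.0],[0,0,0]],
    [1,[0,0,2.5],[0,0,0]],
    [1,[0,0,1.5],[0,0,0]],
    [1,[0,0,0.4],[0,0,0]],
    [1,[0,0,0],[0,0,0]],
    [1,[0,0,0],[0,0,0]],
  ],
)

```text
clock: 2.88
tool_pos: [528.7, 17.1, 107.1]
ee_rot: [0.593, 0.805, 0.0, 0.0]
force: [0.2, -0.1, 0.4]
gripper_width: -0.002
grip_force: 0.0
```

>>> servo_tool(
  targets=[
    [1,[-0.45,-0.05,0.2],[0,0,0]],
    [1,[0,0,0.2],[0,0,0]],
    [1,[0,0,0.1],[0,0,0]],
    [1,[0,0,0.1],[0,0,0]],
    [1,[0,0,0.1],[0,0,0]],
    [1,[0,0,0.1],[0,0,0]],
    [1,[0,0,0.1],[0,0,0]],
    [1,[0,0,0.1],[0,0,0]],
    [1,[0,0,0.1],[0,0,0]],
  ],
)

```text
clock: 3.63
tool_pos: [529.2, 12.1, 95.5]
ee_rot: [0.594, 0.805, -0.0, -0.0]
force: [-1.9, -0.2, 2.5]
gripper_width: -0.0
grip_force: 1.4
```

>>> servo_tool(
  targets=[
    [1,[0,0,0.05],[0,0,0]],
    [1,[0,0,0.05],[0,0,0]],
    [1,[0,0,0.05],[0,0,0]],
    [1,[0,0,0.05],[0,0,0]],
    [1,[0,0,0],[0,0,0]],
  ],
)

```text
clock: 4.05
tool_pos: [529.1, 12.1, 93.2]
ee_rot: [0.594, 0.805, -0.0, -0.0]
force: [-1.5, 0.0, 2.9]
gripper_width: 0.005
grip_force: 1.3
```

>>> servo_tool(
  targets=[
    [1,[0,0,0.05],[0,0,0]],
    [1,[0,0,0.05],[0,0,0]],
    [1,[0,0,0],[0,0,0]],
  ],
)

```text
clock: 4.3
tool_pos: [529.1, 12.1, 92.2]
ee_rot: [0.594, 0.805, -0.0, 0.0]
force: [-1.4, -0.1, 2.5]
gripper_width: 0.001
grip_force: 1.3
```

>>> servo_tool(
  targets=[
    [1,[0,0,0.05],[0,0,0]],
    [1,[0,0,0.05],[0,0,0]],
    [1,[0,0,0],[0,0,0]],
  ],
)

```text
clock: 4.55
tool_pos: [529.1, 12.1, 91.2]
ee_rot: [0.594, 0.805, -0.0, -0.0]
force: [-1.7, -0.4, 3.5]
gripper_width: -0.001
grip_force: 1.4
```

>>> servo_tool(
  targets=[
    [1,[0,0,0.05],[0,0,0]],
    [1,[0,0,0.05],[0,0,0]],
    [1,[0,0,0],[0,0,0]],
  ],
)

```text
clock: 4.8
tool_pos: [529.2, 12.0, 90.5]
ee_rot: [0.594, 0.805, -0.0, 0.0]
force: [-1.4, 0.4, 4.5]
gripper_width: -0.002
grip_force: 2.4
```

>>> servo_tool(
  targets=[
    [1,[0,0,0.05],[0,0,0]],
    [1,[0,0,0],[0,0,0]],
  ],
)

```text
clock: 4.97
tool_pos: [529.3, 12.0, 90.2]
ee_rot: [0.594, 0.805, -0.0, 0.0]
force: [-2.7, 0.1, 5.8]
gripper_width: 0.006
grip_force: 3.3
```

>>> servo_tool(
  targets=[
    [1,[0,0,0.04],[0,0,0]],
    [1,[0,0,0],[0,0,0]],
  ],
)

```text
clock: 5.13
tool_pos: [529.4, 12.0, 90.0]
ee_rot: [0.594, 0.805, -0.0, 0.0]
force: [-3.5, -0.1, 9.0]
gripper_width: -0.005
grip_force: 3.9
```

>>> servo_tool(
  targets=[
    [1,[0,0,-1.0],[0,0,0]],
    [1,[0,0,-1.5],[0,0,0]],
    [1,[0,0,-1.0],[0,0,0]],
    [0.25,[0,0,0],[0,0,0]],
    [0.25,[0,0,0],[0,0,0]],
    [0.25,[0,0,0],[0,0,0]],
    [0.25,[0,0,0],[0,0,0]],
  ],
)

```text
clock: 5.72
tool_pos: [528.6, 12.2, 123.5]
ee_rot: [0.594, 0.805, -0.0, -0.001]
force: [-0.0, 1.4, 0.2]
gripper_width: 0.565
grip_force: 0.0
```

Run:
```python
from h import *
s=state();c=read_camera("side");print(s["clock"],s["tool_pos"],s["gripper_width"])
a=c["pixels"][170:320,220:420];cv2.imwrite("pics/s1.png",cv2.resize(a,None,fx=4,fy=4)[:,:,::-1])
```

```text
5.7167 [528.55431594  12.21748676 123.5307953 ] 0.5651257657435278
```

View pics/s1.png

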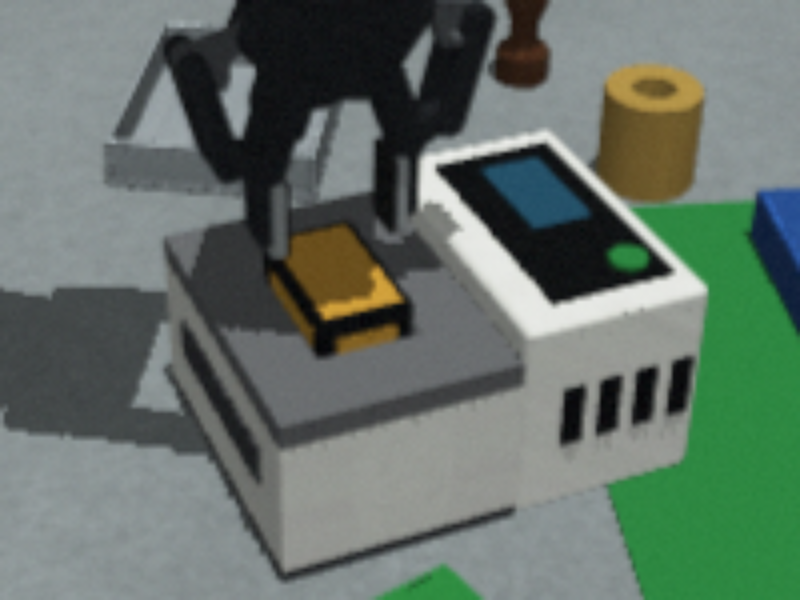

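The side crop shows the gold cartridge raised proud of the deck at (340,280), with the fingers straddling it.

>>> servo_tool(
  targets=[
    [0.25,[0,0,0.2],[0,0,0]],
    [0.25,[0,0,0.2],[0,0,0]],
    [0.25,[0,0,0.6],[0,0,0]],
    [0.25,[0,0,0.6],[0,0,0]],
    [0.25,[0,0,0.6],[0,0,0]],
    [0.25,[0,0,0.4],[0,0,0]],
    [0.25,[0,0,0.2],[0,0,0]],
    [0.25,[0,0,0],[0,0,0]],
  ],
)

```text
clock: 6.43
tool_pos: [528.7, 12.2, 95.6]
ee_rot: [0.594, 0.805, -0.0, -0.001]
force: [0.8, -0.2, -1.2]
gripper_width: 0.745
grip_force: 0.0
```

>>> servo_tool(
  targets=[
    [1,[0,0,0],[0,0,0]],
    [1,[0,0,0],[0,0,0]],
    [1,[0,0,0],[0,0,0]],
    [1,[0,0,0],[0,0,0]],
    [1,[0,0,0],[0,0,0]],
  ],
)

```text
clock: 6.85
tool_pos: [529.4, 12.0, 96.8]
ee_rot: [0.594, 0.805, 0.0, 0.0]
force: [-1.2, -0.9, 2.1]
gripper_width: 0.472
grip_force: 63.4
```

>>> servo_tool(
  targets=[
    [1,[0,0,-0.5],[0,0,0]],
    [1,[0,0,-1.0],[0,0,0]],
    [1,[0,0,-1.5],[0,0,0]],
    [1,[0,0,-1.5],[0,0,0]],
    [1,[0,0,-1.5],[0,0,0]],
    [1,[1.0,0.2,0],[0,0,0]],
    [1,[2.0,0.5,0],[0,0,0]],
    [1,[3.0,0.6,0],[0,0,0]],
    [1,[3.0,0.6,0],[0,0,0]],
    [1,[3.0,0.6,0],[0,0,0]],
    [1,[3.0,0.6,0],[0,0,0]],
    [1,[3.0,0.6,0],[0,0,0]],
  ],
)

```text
clock: 7.85
tool_pos: [510.5, 197.0, 156.0]
ee_rot: [0.594, 0.805, -0.0, -0.0]
force: [0.3, 0.3, -1.0]
gripper_width: 0.469
grip_force: 63.2
```

>>> servo_tool(
  targets=[
    [1,[3.0,0.6,0],[0,0,0]],
    [1,[3.0,0.6,0],[0,0,0]],
    [1,[2.4,0.5,0],[0,0,0]],
    [1,[1.2,0.3,0],[0,0,0]],
    [1,[0.8,0.1,0],[0,0,0]],
    [1,[0,0,0],[0,0,0]],
  ],
)

```text
clock: 8.35
tool_pos: [500.3, 301.5, 156.1]
ee_rot: [0.593, 0.805, -0.0, -0.0]
force: [-0.5, -0.4, -0.3]
gripper_width: 0.473
grip_force: 63.2
```

Run:
```python
from h import *
s=state();c=read_camera("side");print(s["clock"],s["tool_pos"],s["gripper_width"],s["force"],s["grip_force"])
a=c["pixels"][80:280,180:440];cv2.imwrite("pics/s2.png",cv2.resize(a,None,fx=3,fy=3)[:,:,::-1])
```

```text
8.35 [500.33486977 301.51086055 156.05665066] 0.47286283952097724 [-0.51477503 -0.39544336 -0.31825664] 63.164530992507935
```

View pics/s2.png

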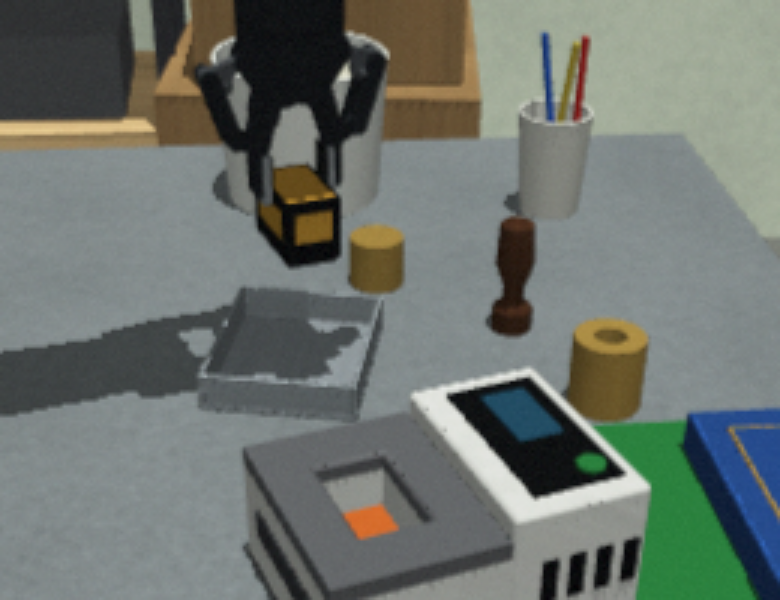

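The crop shows the cartridge held upright over the tray, whose rim corners are at about (245,290), (383,297), (357,378) and (203,372). The bay is empty, with the orange carrier at (370,522).

Run:
```python
from h import *
s=state();c=read_camera("side")
f=lambda a:np.array(a)/3+[180,80]
t=plane(c,f([(245,290),(383,297),(357,378),(203,372)]),30);print(t,t.mean(0))
b=plane(c,f([(318,470),(385,457),(432,520)]),85);print(b,(b[0]+b[2])/2)
```

```text
[[457.94601659 388.88205583]
 [571.46748695 366.56189363]
 [539.12023528 236.92244956]
 [424.62886528 255.9156976 ]] [498.29065103 312.07052415]
[[499.44335912  37.62139532]
 [541.01129239  47.92282868]
 [561.37750314 -18.92410976]] [530.41043113   9.34864278]
```

>>> servo_tool(
  targets=[
    [1,[0.6,0,1.5],[0,0,0]],
    [1,[0,0,2.0],[0,0,0]],
    [1,[0,0,2.0],[0,0,0]],
    [1,[0,0,2.0],[0,0,0]],
    [1,[0,0,1.2],[0,0,0]],
    [1,[0,0,0.7],[0,0,0]],
    [1,[0,0,0.2],[0,0,0]],
    [1,[0,0,0.1],[0,0,0]],
    [1,[0,0,0.1],[0,0,0]],
    [1,[0,0,0.1],[0,0,0]],
    [1,[0,0,0.1],[0,0,0]],
  ],
)

```text
clock: 9.37
tool_pos: [499.9, 306.6, 57.4]
ee_rot: [0.594, 0.805, 0.001, 0.001]
force: [-0.1, 0.3, -1.5]
gripper_width: 0.474
grip_force: 63.2
```

>>> servo_tool(
  targets=[
    [1,[0,0,0.1],[0,0,0]],
    [1,[0,0,0],[0,0,0]],
  ],
)

```text
clock: 9.53
tool_pos: [499.2, 306.4, 55.5]
ee_rot: [0.594, 0.805, 0.0, 0.0]
force: [-0.2, -0.3, -0.5]
gripper_width: 0.475
grip_force: 63.2
```

>>> servo_tool(
  targets=[
    [1,[0,0,0.1],[0,0,0]],
    [1,[0,0,0.1],[0,0,0]],
    [1,[0,0,0],[0,0,0]],
  ],
)

```text
clock: 9.78
tool_pos: [499.0, 306.3, 53.2]
ee_rot: [0.594, 0.805, -0.0, -0.0]
force: [-0.1, 0.0, -1.3]
gripper_width: 0.474
grip_force: 63.2
```

>>> servo_tool(
  targets=[
    [1,[0,0,0.1],[0,0,0]],
    [1,[0,0,0],[0,0,0]],
  ],
)

```text
clock: 9.95
tool_pos: [499.2, 306.3, 52.3]
ee_rot: [0.594, 0.805, -0.0, -0.0]
force: [0.2, -0.2, -0.8]
gripper_width: 0.476
grip_force: 63.2
```

>>> servo_tool(
  targets=[
    [1,[0,0,0.1],[0,0,0]],
    [1,[0,0,0],[0,0,0]],
  ],
)

```text
clock: 10.12
tool_pos: [499.2, 306.4, 52.2]
ee_rot: [0.594, 0.805, -0.0, -0.0]
force: [-3.4, -1.6, 5.0]
gripper_width: 0.469
grip_force: 63.8
```

>>> servo_tool(
  targets=[
    [1,[0,0,0.1],[0,0,0]],
    [1,[0,0,0],[0,0,0]],
  ],
)

```text
clock: 10.28
tool_pos: [499.3, 306.4, 52.2]
ee_rot: [0.594, 0.805, -0.001, -0.0]
force: [-6.1, -2.0, 11.9]
gripper_width: 0.469
grip_force: 64.6
```

>>> servo_tool(
  targets=[
    [1,[0,0,-0.15],[0,0,0]],
    [0.2,[0,0,0],[0,0,0]],
    [0.2,[0,0,0],[0,0,0]],
    [0.2,[0,0,0],[0,0,0]],
    [0.2,[0,0,-1.0],[0,0,0]],
    [0.2,[0,0,-2.5],[0,0,0]],
    [0.2,[0,0,-3.5],[0,0,0]],
    [0.2,[0,0,-3.5],[0,0,0]],
    [0.2,[-1.0,-0.2,-1.0],[0,0,0]],
    [0.2,[-2.2,-0.4,0],[0,0,0]],
    [0.2,[-3.4,-0.7,0],[0,0,0]],
    [0.2,[-3.4,-0.7,0],[0,0,0]],
  ],
)

```text
clock: 11.28
tool_pos: [509.4, 204.1, 167.6]
ee_rot: [0.593, 0.805, 0.0, 0.0]
force: [0.6, 0.4, 0.4]
gripper_width: 0.8
grip_force: 0.0
```

Run:
```python
from h import *
s=state();c=read_camera("side");print(s["clock"],s["tool_pos"],s["gripper_width"],s["force"])
print("jar",plane(c,[(462,365)],47),"green",plane(c,[(321,338)],25))
a=c["pixels"][80:280,180:440];cv2.imwrite("pics/s3.png",cv2.resize(a,None,fx=3,fy=3)[:,:,::-1])
print(axes(s,np.array([568,-328,s["tool_pos"][2]])-s["tool_pos"]))
```

```text
11.2833 [509.44609787 204.09579898 167.63127067] 0.8000768562418769 [0.58377788 0.43481752 0.44122453]
jar [[ 726.9480924  -244.98424358]] green [[ 540.62928931 -155.46262073]]
[-52.55 -10.19   0.  ]
```

View pics/s3.png

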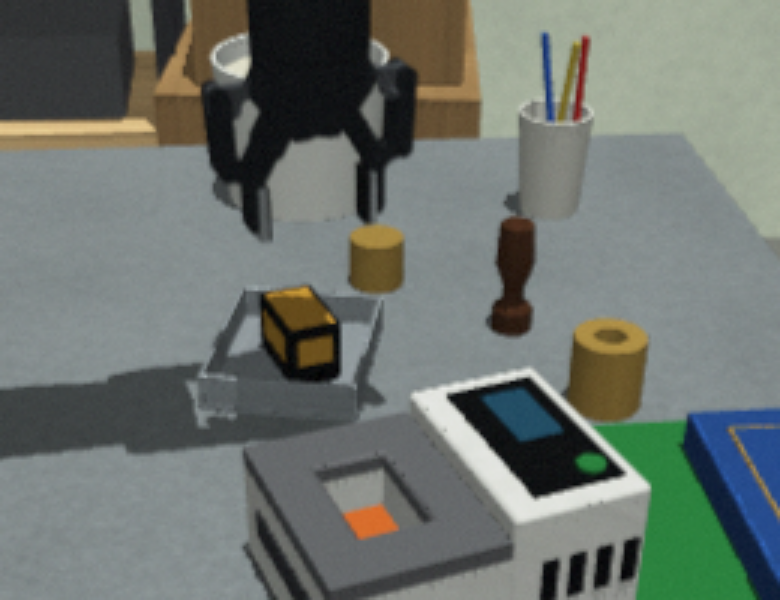

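The used cartridge stands upright inside the tray at (300,330). Next is the red one.

>>> servo_tool(
  targets=[
    [0.2,[-3.4,-0.7,0],[0,0,0]],
    [0.2,[-3.4,-0.7,0],[0,0,0]],
    [0.2,[-3.4,-0.7,0],[0,0,0]],
    [0.2,[-3.4,-0.6,0],[0,0,0]],
    [0.2,[-3.4,-0.7,0],[0,0,0]],
    [0.2,[-3.4,-0.6,0],[0,0,0]],
    [0.2,[-3.4,-0.7,0],[0,0,0]],
    [0.2,[-3.4,-0.6,0],[0,0,0]],
    [0.2,[-3.4,-0.7,0],[0,0,0]],
    [0.2,[-3.4,-0.6,0],[0,0,0]],
    [0.2,[-3.4,-0.7,0],[0,0,0]],
    [0.2,[-3.4,-0.7,0],[0,0,0]],
  ],
)

```text
clock: 12.33
tool_pos: [552.9, -210.5, 167.1]
ee_rot: [0.594, 0.804, 0.0, 0.0]
force: [0.3, 0.1, -0.2]
gripper_width: 0.798
grip_force: 0.0
```

>>> servo_tool(
  targets=[
    [0.2,[-3.4,-0.7,0],[0,0,0]],
    [0.2,[-3.0,-0.6,0],[0,0,0]],
    [0.2,[-2.0,-0.4,0.5],[0,0,0]],
    [0.2,[0,0,1.0],[0,0,-0.1]],
    [0.2,[0,0,2.0],[0,0,-0.09]],
    [0.2,[0,0,1.5],[0,0,0]],
    [0.2,[0,0,0],[0,0,0]],
    [0.2,[0,0,0],[0,0,0]],
  ],
)

```text
clock: 13.0
tool_pos: [561.1, -293.6, 116.2]
ee_rot: [0.515, 0.857, 0.0, -0.001]
force: [-0.2, -0.8, -0.2]
gripper_width: 0.801
grip_force: 0.0
```

Run:
```python
from h import *
s=state();c=read_camera("wrist");q=s["ee_rot"]
Q=R.from_quat(q).as_matrix();print(s["clock"],s["tool_pos"],s["gripper_width"],"ydir",np.degrees(np.arctan2(Q[1,1],Q[0,1])))
print(axes(s,np.array([568,-328.2,47])-s["tool_pos"]))
cv2.imwrite("pics/w2.png",c["pixels"][:,:,::-1])
m=mask(c["pixels"],"red");n,l,st,ce=cv2.connectedComponentsWithStats(m)
for i in range(1,n):
    if st[i,4]>150: print(st[i],ce[i],*rectof((l==i).astype(np.uint8),lambda p:wplane(c,p,50,s)))
```

```text
13.0 [ 561.05835584 -293.61216096  116.17577029] 0.8006823106822706 ydir 27.990865821836362
[-3.39 -1.    6.91]
[ 267  266   63   94 5625] [298.84568889 312.16604444] [[536.9000244140625, -310.29998779296875], [567.2999877929688, -367.3999938964844], [599.7999877929688, -350.1000061035156], [569.4000244140625, -293.0]] [ 568.3 -330.2] [36.8 64.7] 28.0
```

View pics/w2.png

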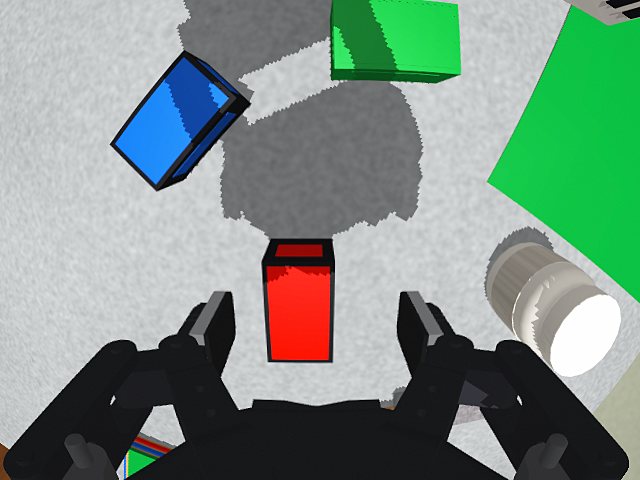

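The wrist view shows red between the fingers at (299,312), agreeing with the estimate to about 2 mm.

>>> servo_tool(
  targets=[
    [0.2,[-1.5,-0.5,0],[0,0,0]],
    [0.2,[-1.6,-0.5,0],[0,0,0]],
    [0.2,[-0.3,0,1.5],[0,0,0]],
    [0.2,[0,0,2.0],[0,0,0]],
    [0.2,[0,0,2.0],[0,0,0]],
    [0.2,[0,0,1.0],[0,0,0]],
    [0.2,[0,0,0.15],[0,0,0]],
    [0.2,[0,0,0],[0,0,0]],
  ],
)

```text
clock: 13.72
tool_pos: [568.7, -328.1, 49.9]
ee_rot: [0.515, 0.857, 0.0, -0.001]
force: [0.1, 1.3, 0.1]
gripper_width: 0.8
grip_force: 0.0
```

>>> servo_tool(
  targets=[
    [1,[0,0,0],[0,0,0]],
    [1,[0,0,0],[0,0,0]],
    [1,[0,0,0],[0,0,0]],
    [1,[0,0,0],[0,0,0]],
    [1,[0,0,0],[0,0,0]],
  ],
)

```text
clock: 14.13
tool_pos: [569.9, -329.6, 52.5]
ee_rot: [0.515, 0.857, -0.0, 0.002]
force: [-0.8, -0.0, 6.8]
gripper_width: 0.466
grip_force: 61.3
```

>>> servo_tool(
  targets=[
    [1,[0,0,-0.5],[0,0,0]],
    [1,[0,0,-1.0],[0,0,0]],
    [1,[0,0,-2.0],[0,0,0]],
    [1,[0,0,-3.0],[0,0,0]],
    [1,[0,0,-3.0],[0,0,0.1]],
    [1,[0,0,-2.0],[0,0,0.09]],
    [1,[0,0,0],[0,0,0]],
    [1,[1.5,0.3,0],[0,0,0]],
    [1,[2.5,0.5,0],[0,0,0]],
    [1,[3.0,0.5,0],[0,0,0]],
    [1,[3.0,0.5,0],[0,0,0]],
    [1,[3.0,0.5,0],[0,0,0]],
  ],
)

```text
clock: 15.13
tool_pos: [550.6, -194.8, 162.9]
ee_rot: [0.593, 0.805, -0.0, -0.002]
force: [0.8, 0.9, -1.9]
gripper_width: 0.472
grip_force: 60.7
```

>>> servo_tool(
  targets=[
    [1,[3.0,0.6,0],[0,0,0]],
    [1,[3.0,0.6,0],[0,0,0]],
    [1,[3.0,0.6,0],[0,0,0]],
    [1,[3.0,0.6,0],[0,0,0]],
    [1,[3.0,0.6,0],[0,0,0]],
    [1,[2.5,0.5,0],[0,0,0]],
    [1,[1.5,0.3,0],[0,0,0]],
    [1,[0.9,0,0],[0,0,0]],
    [1,[0,0,0],[0,0,0]],
    [1,[0,0,0],[0,0,0]],
  ],
)

```text
clock: 15.97
tool_pos: [529.4, 4.0, 164.4]
ee_rot: [0.593, 0.805, -0.0, -0.001]
force: [-0.0, -0.9, -0.8]
gripper_width: 0.462
grip_force: 60.7
```

Run:
```python
from h import *
s=state();q=s["ee_rot"];Q=R.from_quat(q).as_matrix()
print(s["clock"],s["tool_pos"],s["gripper_width"],s["force"],s["grip_force"],"ydir",np.degrees(np.arctan2(Q[1,1],Q[0,1])))
print(axes(s,np.array([529.4,12.2,97])-s["tool_pos"]))
for n in("side","scene"):
    c=read_camera(n);p=(330,200) if n=="side" else (310,190)
    m=blob(c["pixels"],"red",p,90)
    if m is not None: print(n,m.sum(),*rectof(m,lambda x:plane(c,x,s["tool_pos"][2])))
    if n=="side":
        a=c["pixels"][130:330,180:440];cv2.imwrite("pics/s4.png",cv2.resize(a,None,fx=3,fy=3)[:,:,::-1])
```

```text
15.9667 [529.39777177   3.99592008 164.38738089] 0.46197614931549524 [-0.03142008 -0.92411194 -0.8169623 ] 60.66462805727497 ydir 17.208436375374568
[0.78 0.25 6.74]
side 23 [[544.5999755859375, -20.799999237060547], [552.5999755859375, -21.600000381469727], [554.0, -6.0], [546.0, -5.300000190734863]] [549.3 -13.4] [15.6  8.1] 84.9
scene 31 [[542.4000244140625, -5.699999809265137], [546.7999877929688, -22.799999237060547], [556.0, -20.5], [551.5999755859375, -3.299999952316284]] [549.2 -13.1] [ 9.5 17.7] 14.5
```

View pics/s4.png

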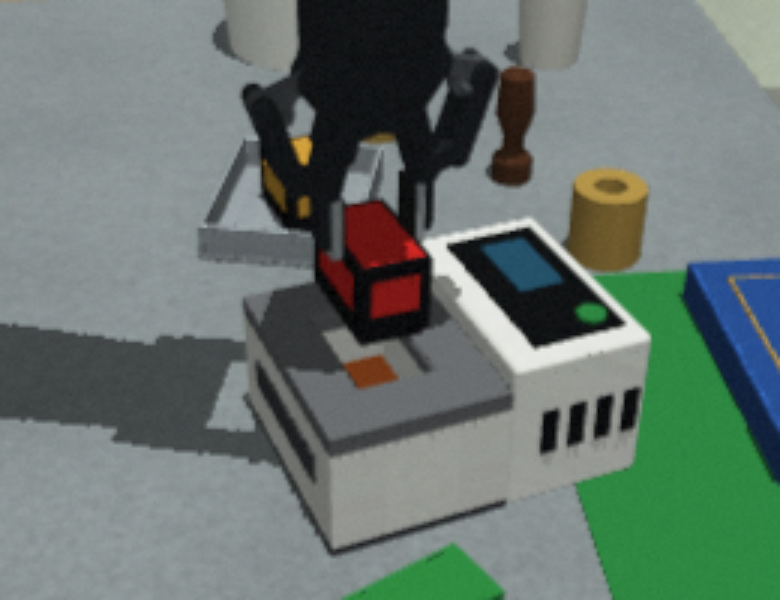

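The side crop shows red held level above the bay, with the orange carrier at (370,372). I'll lower it slowly through the mouth.

>>> servo_tool(
  targets=[
    [1,[0.4,0.1,0.5],[0,0,0]],
    [1,[0.3,0.15,0.8],[0,0,0]],
    [1,[0,0,0.8],[0,0,0]],
    [1,[0,0,0.2],[0,0,0]],
    [1,[0,0,0.1],[0,0,0]],
    [1,[0,0,0.1],[0,0,0]],
    [1,[0,0,0],[0,0,0]],
    [1,[0,0,0],[0,0,0]],
  ],
)

```text
clock: 16.73
tool_pos: [530.8, 11.1, 140.7]
ee_rot: [0.594, 0.805, 0.0, 0.0]
force: [-0.1, -0.1, -1.8]
gripper_width: 0.469
grip_force: 60.7
```

>>> servo_tool(
  targets=[
    [1,[0,0,0.1],[0,0,0]],
    [1,[0,0,0.1],[0,0,0]],
    [1,[0,0,0.1],[0,0,0]],
    [1,[0,0,0],[0,0,0]],
  ],
)

```text
clock: 17.07
tool_pos: [530.5, 11.2, 137.2]
ee_rot: [0.594, 0.805, -0.0, -0.0]
force: [-0.4, -0.4, -1.6]
gripper_width: 0.467
grip_force: 60.7
```

>>> servo_tool(
  targets=[
    [1,[0,0,0.1],[0,0,0]],
    [1,[0,0,0.1],[0,0,0]],
    [1,[0,0,0.1],[0,0,0]],
    [1,[0,0,0],[0,0,0]],
  ],
)

```text
clock: 17.4
tool_pos: [530.4, 11.2, 134.1]
ee_rot: [0.594, 0.805, -0.0, -0.0]
force: [-0.4, -0.9, -0.9]
gripper_width: 0.468
grip_force: 60.7
```

>>> servo_tool(
  targets=[
    [1,[0.03,-0.08,0.1],[0,0,0]],
    [1,[0,0,0.1],[0,0,0]],
    [1,[0,0,0.1],[0,0,0]],
    [1,[0,0,0.1],[0,0,0]],
    [1,[0,0,0],[0,0,0]],
  ],
)

```text
clock: 17.82
tool_pos: [530.1, 10.9, 130.6]
ee_rot: [0.594, 0.805, 0.0, 0.001]
force: [1.3, -1.9, -0.8]
gripper_width: 0.469
grip_force: 60.9
```

>>> servo_tool(
  targets=[
    [1,[0,0,0.1],[0,0,0]],
    [1,[0,0,0.1],[0,0,0]],
    [1,[0,0,0.1],[0,0,0]],
    [1,[0,0,0.1],[0,0,0]],
    [1,[0,0,0],[0,0,0]],
  ],
)

```text
clock: 18.23
tool_pos: [529.9, 11.0, 126.3]
ee_rot: [0.594, 0.805, -0.0, 0.0]
force: [1.3, -3.5, -0.4]
gripper_width: 0.47
grip_force: 61.0
```

>>> servo_tool(
  targets=[
    [1,[-0.06,0,0.1],[0,0,0]],
    [1,[0,0,0.2],[0,0,0]],
    [1,[0,0,0.2],[0,0,0]],
    [1,[0,0,0.2],[0,0,0]],
    [1,[0,0,0.2],[0,0,0]],
    [1,[0,0,0],[0,0,0]],
  ],
)

```text
clock: 18.73
tool_pos: [529.6, 10.8, 116.8]
ee_rot: [0.594, 0.805, -0.0, -0.0]
force: [1.6, -3.2, -1.5]
gripper_width: 0.469
grip_force: 60.7
```

>>> servo_tool(
  targets=[
    [1,[0,0,0.2],[0,0,0]],
    [1,[0,0,0.2],[0,0,0]],
    [1,[0,0,0.2],[0,0,0]],
    [1,[0,0,0.2],[0,0,0]],
    [1,[0,0,0.1],[0,0,0]],
    [1,[0,0,0],[0,0,0]],
  ],
)

```text
clock: 19.23
tool_pos: [529.8, 10.8, 108.0]
ee_rot: [0.594, 0.805, -0.0, -0.0]
force: [1.1, -1.8, -1.2]
gripper_width: 0.467
grip_force: 60.7
```

>>> servo_tool(
  targets=[
    [1,[0,0,0.1],[0,0,0]],
    [1,[0,0,0.1],[0,0,0]],
    [1,[0,0,0.1],[0,0,0]],
    [1,[0,0,0.1],[0,0,0]],
    [1,[0,0,0.1],[0,0,0]],
    [1,[0,0,0],[0,0,0]],
  ],
)

```text
clock: 19.73
tool_pos: [529.8, 10.7, 103.2]
ee_rot: [0.594, 0.805, 0.0, -0.0]
force: [1.2, -1.8, -1.0]
gripper_width: 0.469
grip_force: 60.8
```

>>> servo_tool(
  targets=[
    [1,[0,0,0.05],[0,0,0]],
    [1,[0,0,0.05],[0,0,0]],
    [1,[0,0,0],[0,0,0]],
  ],
)

```text
clock: 19.98
tool_pos: [529.8, 10.7, 102.3]
ee_rot: [0.594, 0.805, 0.0, -0.0]
force: [0.9, -1.8, -0.9]
gripper_width: 0.469
grip_force: 60.9
```

>>> servo_tool(
  targets=[
    [1,[0,0,0.05],[0,0,0]],
    [1,[0,0,0.05],[0,0,0]],
    [1,[0,0,0.05],[0,0,0]],
    [1,[0,0,0],[0,0,0]],
  ],
)

```text
clock: 20.32
tool_pos: [529.9, 10.8, 101.0]
ee_rot: [0.594, 0.805, -0.0, -0.0]
force: [0.1, -0.7, 1.4]
gripper_width: 0.469
grip_force: 61.1
```

Red has touched the carrier. I'll release it, rise, shut the fingers and press.

>>> servo_tool(
  targets=[
    [0.3,[0,0,0],[0,0,0]],
    [0.3,[0,0,0],[0,0,0]],
    [0.3,[0,0,0],[0,0,0]],
    [0.3,[0,0,-0.8],[0,0,0]],
    [0.3,[0,0,-1.5],[0,0,0]],
    [0.3,[0,0,-1.0],[0,0,0]],
    [1,[0,0,0],[0,0,0]],
    [1,[0,0,0],[0,0,0]],
    [1,[0,0,0],[0,0,0]],
    [1,[0,0,0],[0,0,0]],
    [1,[0,0,0],[0,0,0]],
    [1,[0,0,0],[0,0,0]],
  ],
)

```text
clock: 21.32
tool_pos: [529.5, 10.7, 133.3]
ee_rot: [0.594, 0.805, -0.0, -0.001]
force: [-0.4, -0.4, -0.6]
gripper_width: 0.001
grip_force: 0.0
```

Run:
```python
from h import *
s=state();print(s["clock"],s["tool_pos"],s["gripper_width"],s["force"])
print(axes(s,np.array([529.3,12.1,s["tool_pos"][2]])-s["tool_pos"]))
c=read_camera("side");a=c["pixels"][130:330,180:440];cv2.imwrite("pics/s5.png",cv2.resize(a,None,fx=3,fy=3)[:,:,::-1])
```

```text
21.3167 [529.53514994  10.71861291 133.28910277] 0.0010042494117596568 [-0.40437547 -0.43233239 -0.55440243]
[0.14 0.02 0.  ]
```

View pics/s5.png

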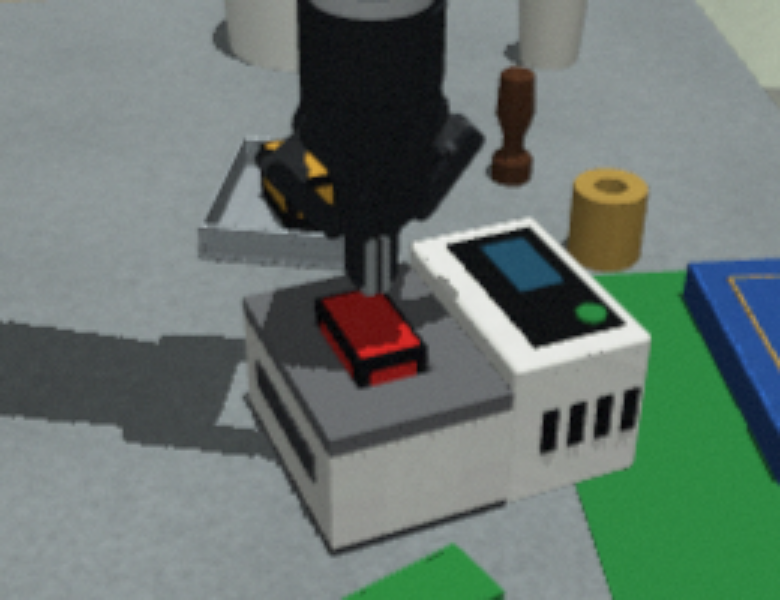

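Red is seated on the raised carrier at (370,335) and the fingers are shut above it. Pressing now; the stop was at TCP z of about 90 last time.

>>> servo_tool(
  targets=[
    [1,[0.14,0,0.6],[0,0,0]],
    [1,[0,0,0.8],[0,0,0]],
    [1,[0,0,0.5],[0,0,0]],
    [1,[0,0,0.2],[0,0,0]],
    [1,[0,0,0.1],[0,0,0]],
    [1,[0,0,0.1],[0,0,0]],
    [1,[0,0,0.1],[0,0,0]],
    [1,[0,0,0.1],[0,0,0]],
    [1,[0,0,0.1],[0,0,0]],
    [1,[0,0,0.1],[0,0,0]],
    [1,[0,0,0],[0,0,0]],
  ],
)

```text
clock: 22.28
tool_pos: [529.7, 11.9, 107.0]
ee_rot: [0.594, 0.805, 0.0, 0.0]
force: [-1.0, 0.6, 1.4]
gripper_width: 0.0
grip_force: 0.7
```

>>> servo_tool(
  targets=[
    [1,[0,0,0.1],[0,0,0]],
    [1,[0,0,0.1],[0,0,0]],
    [1,[0,0,0.1],[0,0,0]],
    [1,[0,0,0.1],[0,0,0]],
    [1,[0,0,0.1],[0,0,0]],
    [1,[0,0,0.1],[0,0,0]],
    [1,[0,0,0],[0,0,0]],
  ],
)

```text
clock: 22.87
tool_pos: [529.6, 12.0, 100.8]
ee_rot: [0.594, 0.805, 0.0, 0.0]
force: [-0.3, -0.4, 1.4]
gripper_width: 0.002
grip_force: 1.0
```

>>> servo_tool(
  targets=[
    [1,[0,0,0.1],[0,0,0]],
    [1,[0,0,0.1],[0,0,0]],
    [1,[0,0,0.1],[0,0,0]],
    [1,[0,0,0.1],[0,0,0]],
    [1,[0,0,0.1],[0,0,0]],
    [1,[0,0,0.1],[0,0,0]],
    [1,[0,0,0.1],[0,0,0]],
    [1,[0,0,0],[0,0,0]],
  ],
)

```text
clock: 23.53
tool_pos: [529.6, 12.0, 93.7]
ee_rot: [0.594, 0.805, 0.0, 0.0]
force: [1.5, -0.3, 1.6]
gripper_width: 0.001
grip_force: 0.8
```

>>> servo_tool(
  targets=[
    [1,[0,0,0.05],[0,0,0]],
    [1,[0,0,0.05],[0,0,0]],
    [1,[0,0,0.05],[0,0,0]],
    [1,[0,0,0],[0,0,0]],
  ],
)

```text
clock: 23.87
tool_pos: [529.6, 12.0, 92.4]
ee_rot: [0.594, 0.805, 0.0, 0.0]
force: [0.6, -0.1, 1.8]
gripper_width: -0.001
grip_force: 0.8
```

>>> servo_tool(
  targets=[
    [1,[0,0,0.05],[0,0,0]],
    [1,[0,0,0.05],[0,0,0]],
    [1,[0,0,0],[0,0,0]],
  ],
)

```text
clock: 24.12
tool_pos: [529.6, 12.0, 91.4]
ee_rot: [0.594, 0.805, 0.0, 0.0]
force: [1.2, -0.3, 2.6]
gripper_width: -0.0
grip_force: 1.0
```

>>> servo_tool(
  targets=[
    [1,[0,0,0.05],[0,0,0]],
    [1,[0,0,0.05],[0,0,0]],
    [1,[0,0,0],[0,0,0]],
  ],
)

```text
clock: 24.37
tool_pos: [529.5, 12.0, 90.4]
ee_rot: [0.594, 0.805, -0.0, 0.0]
force: [0.0, -0.1, 2.8]
gripper_width: 0.002
grip_force: 1.7
```

>>> servo_tool(
  targets=[
    [1,[0,0,0.05],[0,0,0]],
    [1,[0,0,0],[0,0,0]],
  ],
)

```text
clock: 24.53
tool_pos: [529.5, 11.9, 90.1]
ee_rot: [0.594, 0.805, -0.0, -0.0]
force: [0.2, -0.9, 5.5]
gripper_width: 0.0
grip_force: 2.8
```

>>> servo_tool(
  targets=[
    [1,[0,0,0.04],[0,0,0]],
    [1,[0,0,0],[0,0,0]],
  ],
)

```text
clock: 24.7
tool_pos: [529.4, 11.8, 89.9]
ee_rot: [0.594, 0.805, -0.0, -0.0]
force: [-2.3, -1.1, 7.5]
gripper_width: -0.001
grip_force: 3.5
```

>>> servo_tool(
  targets=[
    [1,[0,0,-0.5],[0,0,0]],
    [1,[0,0,-1.0],[0,0,0]],
    [1,[0,0,-2.0],[0,0,0]],
    [1,[0,0,-3.0],[0,0,0]],
    [1,[0,0,-3.0],[0,0,0]],
    [1,[0,0,-2.0],[0,0,0]],
    [1,[0,0,0],[0,0,0]],
    [1,[0,0,0],[0,0,0]],
  ],
)

```text
clock: 25.37
tool_pos: [529.8, 12.1, 205.8]
ee_rot: [0.594, 0.805, 0.001, 0.001]
force: [0.7, 0.3, -1.0]
gripper_width: 0.001
grip_force: 0.0
```

Run:
```python
from h import *
s=state();print(s["clock"],s["tool_pos"],s["force"])
c=read_camera("side");a=c["pixels"][130:330,180:440];cv2.imwrite("pics/s6.png",cv2.resize(a,None,fx=3,fy=3)[:,:,::-1])
m=blob(c["pixels"],"blue",(265,388));print(*rectof(m,lambda q:plane(c,q,50)))
```

```text
25.3667 [529.80764938  12.07006957 205.7617344 ] [ 0.66569354  0.29920663 -0.95434841]
[[423.1000061035156, -284.3999938964844], [457.70001220703125, -294.79998779296875], [476.20001220703125, -233.0], [441.70001220703125, -222.60000610351562]] [ 449.7 -258.7] [64.5 36.1] 73.3
```

View pics/s6.png

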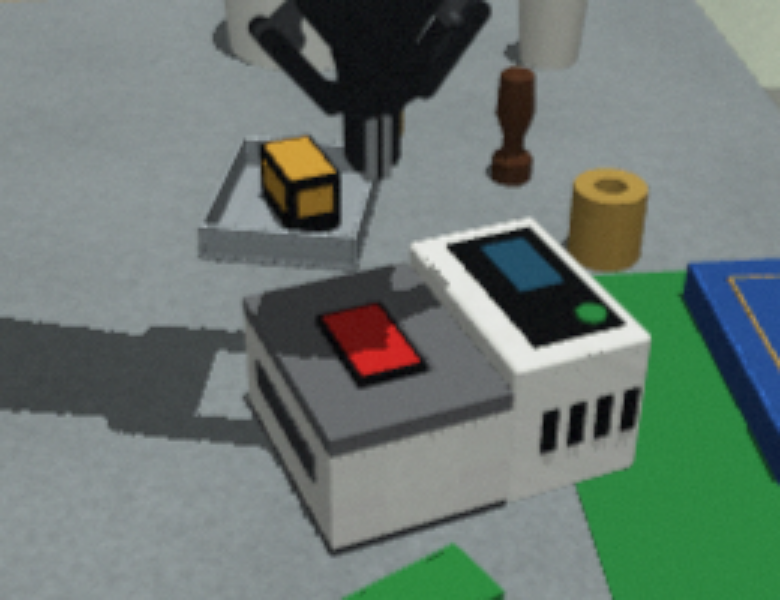

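Red is locked about level with the deck, gold stands upright in the tray, and blue hasn't moved.

```bash
python3 -c "from cell import *; print(job_done())"
```

```text
the job is handed in; nothing more can be done
None
```

The job is done and handed in at about 25 s: the gold cartridge stands upright in the tray, the red one is locked in the bay about level with the deck, blue is unmoved, and presses read at most about 9 N at the wrist.

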